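# Close, pin and hold a clamshell vial cell

### The arm

A 6-joint arm with a two-finger parallel gripper is mounted at the origin on a cart in front of the work surface, level with it; the furniture and walls round the work are solid. World frame = base frame: x ahead of the robot, y to its left, z up, the work surface at z = 0. Lengths are in m, angles in rad, forces in N, time in s.
With the tool pointing down it reaches from about 0.25 to 0.725 m from the base axis. Payload 4 kg.
Tool frame: the origin (TCP) lies on the centre line of the jaws, within the pads' length; the fingertips stand bot.tcp_to_tips ahead of it and the grasp point (between the pads) lies 11 mm behind it (bot.tcp_to_tips is the distance from the TCP to the fingertips, in m); z points along the fingers, y is the line along which they close (so a half turn about z gives the same grasp; the last joint's range is limited). The gripper opens to 85 mm and grips with 20 to 120 N. Pads are 22 mm wide; open, the fingers measure 114 mm over their backs; the gripper's body (76 mm by 85 mm) begins 54 mm behind the grasp point. The pads swing forward as they close: fully open they stand 13 mm farther back than shut.
Start: joints at [1.293, 0.241, 0.005, 1.335, 0, 1.571], TCP at [0.137, 0.481, 0.239] pointing down, gripper open.
Joint ranges: [-2.72, 2.72], [-1.05, 1.87], [-1.09, 1.28], [-1.99, 2.15], [-1.42, 1.44], [-3.14, 3.14]. Speed limits (rad/s): [2.79, 2.79, 3.14, 3.14, 3.14, 3.14].

### API

Orientations are given as a unit quaternion [w, x, y, z].
In Python, from workcell import bot gives the robot as it stands.
- The arm moves only by the tool carry_out, never from a script. Its argument "motion" is a list of rows, each a list of 3 entries, a list of its own where there are three numbers: the shift along the world's x, y, z in mm, then the turn, a rotation vector about the world's x, y, z in rad, then the opening, from 0 (shut) to 1 (fully open). In form: [[[x, y, z], [rx, ry, rz], grip], ...]. A call has 1 to 8 rows; each row shifts and turns the commanded pose from where the row before left it; what a row does not reach is not made up. A row lasts 1/10 s, in which the tool goes at most 50 mm and 8.59 degrees, less where a joint would pass 70% of its speed; a pose out of reach is approached as far as the arm can. A call with a gripper value outside its range is refused whole. The fingers move at their own pace and stop on an object; "newtons" is the grip in N (left out, the last holds). Time passes only in rows, so rows that do not move let the fingers close. It gives the time, the measured TCP pose, the force, the opening and the grip force at its end, in the units of the state.
- bot.get_obs(): the state, without advancing time (a new reading comes with each control period).
- bot.get_image(name): name is "scene" or "top" or "wrist"; returns the picture (480x640x3 uint8, red, green, blue); there is no depth.
- bot.camera_params(name): a dict with "vertical_fov" (degrees; the focal length in pixels is half the picture's height over the tangent of half this angle, whatever the lens; pixels are square), "cx", "cy" (the principal point, pixels), "extrinsics" (4x4, takes a point from world to camera coordinates). Camera axes: x right, y up, looking along -z (the intrinsics and any distortion apply to the point x, -y, -z); pixel columns grow to the right and rows downward; lengths in m; the calibration is good to about 2 mm. A picture is of the moment at which its call begins: read the wrist's pose just before it. camera_params takes no time and is no camera call; for the wrist camera it gives the pose at the moment of the call.
- bot.sign_off(): hands the job in; it is judged then, once.
Trained networks look in the newest picture that a camera, given by its name, has taken for a name from the list of things; names that differ only in an ending like _2 or _b are one class to them, and where a whole thing is asked for, a point or a joint stands for the part that bears it (a point fixed in the world has none). Each returns a list of dicts, best first, with "score" (0 to 1); they miss things now and then, are a little off and sometimes report something else, mostly with a low value. They report only what shows in the picture. A call takes as long as a camera call.
- bot.recognise(camera, name): "centre" ([column, row] in pixels, amid what is visible of it).
The state is a dict: "clock": time; "qpos": joint angles; "dq": joint speeds; "effort": joint torques, N m; "tool_pos": TCP position; "tcp_rot": TCP orientation; "wrist_force": force on the tool from outside, world axes, zero at the start; "torque": the same for the moment, N m; "finger_gap": finger opening in m; "grip_force": force on a finger pad.
Only numpy, scipy, OpenCV 4.12 (cv2) and the standard library are available. Lean on these libraries where they do the work, as an engineer would, in place of code of your own. Each camera call takes 0.05 s, during which the arm holds its last target. There are 200 camera calls.

### The job

The vial is already loaded in the hinged metal clamshell: close its upper half fully, then take the longer of the two pins from the stand and push it down through the aligned holes of both halves. Finish while still gripping the pin and pressing it down, so that its collar holds the sprung ring round the hole fully down and the halves shut; do not let go. Leave the shorter pin in its stand and the vial in its pocket.

Things in the scene. Friction and masses are not known exactly. Their poses are not given: they have to be found in the camera images.
- jig: Metal clamshell (grey aluminium, upper half steel), fixed. This is its lower half: block 85 (x) x 100 (y) x 26 mm high, front lug (-x side) 32 x 50 x 26 mm, thin screw ears at y = +-60 mm. Origin under the middle, on the bench; z up; hinge along y on the far (+x) side. A 12 mm pin hole goes upright through the lug at x = -46 mm, y = 0. Shut, the whole runs from x = -62 to +63 mm and is 48 mm high (the ring 56 mm)
- jig_lid (a joint): hinge of the upper half (rad): 0 = shut flat on the lower half; starts nearly upright at 1.15 to 1.45, leaning to the jig's -x side. Stiff friction hinge: stays at any angle, moves under 2 to 4 N at 80 mm from the axis. Close it by pushing on its outer (far) face, beside the ring or nearer to the hinge. Upper half: 100 mm wide, 22 mm thick from parting face to outer face
- hinge (a point): middle of the hinge axis, at jig x = +58 mm, y = 0, z = 26 mm (the parting plane). The axis runs along the jig's y
- lid_hole (a point): centre of the pin hole (12 mm) on the upper half's outer face; moves with the lid: 104 mm from the hinge axis, on the middle line. The hole goes through a lug 50 mm wide, which reaches from 88 to 120 mm from the axis. Lid shut: 48 mm above the bench, straight above base_hole
- base_hole (a point): centre of the 12 mm hole's mouth in the lower half, at the parting plane, 26 mm above the bench. It does not move with the lid; the hole goes straight down through the lug
- spring_ring (a joint): dark steel sprung ring round the hole on the outer face of the lid, outside diameter 22 mm, bore 13 mm; value in m: 0 = up, 8 mm proud of the lid; 0.005 = fully down, 3 mm proud. It takes 3 N to start and 8 N to press fully down, and springs back when let go
- lock_pin: the longer steel pin, upright in one of the stand's holes. Origin at the centre of its lower tip, z toward its head. Shank 10 mm thick, 44 mm long, tip chamfered 3 mm; collar 24 mm wide at 44 to 48 mm; round grip 16 mm thick at 48 to 82 mm, to hold it by. About 70 g. Tip height: 10 mm in the stand; in the shut clamshell 12 mm with the collar on the raised ring, 7 mm fully pressed
- short_pin: the shorter steel pin: same collar and grip, but the shank is only 24 mm long, so its collar stands 20 mm lower in the stand. Origin at its lower tip. Not to be used
- pin_stand: grey block 50 x 110 x 30 mm fixed to the bench, origin under its middle, with two 12 mm holes 20 mm deep at y = +30 and -30 mm; which pin is in which hole varies. Between stand and clamshell a large water bath stands with an evaporator head over it (its front at about x = 0.42 m in the robot frame): pass in front of it
- vial: glass vial, diameter 27 mm, 61 mm long with cap, lying along the jig's y in the pocket of the lower half. Origin at the centre of its bottom, z along it to the cap
- pocket (a point): centre of the vial pocket in the lower half (jig x = +10 mm, y = 0, z = 20 mm)

How it is judged:
On the way, in this order (a step that is already met when the one before it is completed fails the run):
1. the clamshell's upper half is shut, with the pin not yet in it (value of joint jig_lid below 0.03 rad and horizontal distance between lock_pin and base_hole above 0.05 m), for 0.2 s.
2. the longer pin is through the holes of both halves, the upper half shut (value of joint jig_lid below 0.03 rad and horizontal distance between lock_pin and base_hole below 0.004 m and z of lock_pin in the frame of jig below 0.016 m and angle between the z axis of lock_pin and the z axis of jig, either way round below 0.12 rad), for 0.1 s.
At the end, for the whole second after the job is handed in: Upper half shut within 0.03 rad; longer pin through both halves (within 4 mm and 0.12 rad of the hole axis, tip below 9.5 mm), gripped with over 2 N and pressing the ring more than 3.5 mm down; vial within 45 mm of its pocket centre; shorter pin moved less than 15 mm (value of joint jig_lid below 0.03 rad and horizontal distance between lock_pin and base_hole below 0.004 m and z of lock_pin in the frame of jig below 0.0095 m and angle between the z axis of lock_pin and the z axis of jig, either way round below 0.12 rad and value of joint spring_ring above 0.0035 m and contact force between the fingers and lock_pin above 2 N and distance between vial and pocket below 0.045 m and distance of short_pin from where it was at the start of the episode below 0.015 m); the arm keeps its last pose, push and grip.
It fails at once if the shorter pin is taken out of the stand (distance of short_pin from where it was at the start of the episode above 0.03 m).
It also fails if it takes over 64 s, if anything falls off the work surface, if the arm or the gripper's body presses on something with over 40 N, if the wrist force passes 120 N, or if a joint passes its speed limit or range.

## Working session

There is one attempt and no reset: what is moved stays moved. The work goes in short steps, Python scripts to look and compute and a tool call to move; the robot and the scene stay as the last step left them, time stands still between calls to the robot, and variables do not carry over. Pictures are saved under pics/ and viewed, at most 10 in all, crops included, and the job is handed in when it is done.

Besides the shell and the picture viewer there is one more tool, called after "Emit:" as name([rows], argument=value, ...), one row to a line, values as JSON. carry_out: Moves the arm, as the interface text tells. Its arguments: {"type":"object","properties":{"motion":{"type":"array","items":{"type":"array"}},"newtons":{"type":"number"}},"required":["motion"]}

```bash
mkdir -p pics; ls
cat > h.py <<'E'
import numpy as np, cv2
from workcell import bot
def params(c):
    p=bot.camera_params(c); f=240/np.tan(np.radians(p["vertical_fov"])/2)
    return f,p["cx"],p["cy"],np.array(p["extrinsics"]),p
def proj(c,P):
    f,cx,cy,E,_=params(c); q=E[:3,:3]@np.array(P,float)+E[:3,3]
    return np.array([cx+f*q[0]/-q[2], cy-f*q[1]/-q[2]])
def ray(c,uv):
    f,cx,cy,E,_=params(c); d=np.array([(uv[0]-cx)/f,-(uv[1]-cy)/f,-1]); R=E[:3,:3]
    return -R.T@E[:3,3], R.T@d
def atz(c,uv,z):
    o,d=ray(c,uv); return o+d*(z-o[2])/d[2]
def tri(obs):
    A=np.zeros((3,3));b=np.zeros(3)
    for c,uv in obs:
        o,d=ray(c,uv); d=d/np.linalg.norm(d); M=np.eye(3)-np.outer(d,d); A+=M;b+=M@o
    return np.linalg.solve(A,b)
def snap(c,n):
    im=bot.get_image(c); cv2.imwrite(f"pics/{n}.png",im[:,:,::-1]); return im
E
python3 - <<'E'
from h import *
for c in("scene","top"):
    snap(c,c+"0"); print(c,bot.camera_params(c))
    for n in("jig","jig_lid","lid_hole","base_hole","lock_pin","short_pin","pin_stand","vial","hinge","spring_ring"):
        print(n,[(np.round(r["centre"]),round(r["score"],2)) for r in bot.recognise(c,n)[:3]])
print(bot.get_obs(),bot.tcp_to_tips)
E
```

```text
pics
scene {'vertical_fov': 44.06095840545224, 'cx': 313.522154223823, 'cy': 247.70603120720796, 'extrinsics': array([[ 0.64774105, -0.76166198,  0.01739412, -0.32795632],
       [ 0.5362107 ,  0.47199135,  0.69978729, -0.28511328],
       [-0.54121125, -0.44395404,  0.71413948, -0.96293064],
       [ 0.        ,  0.        ,  0.        ,  1.        ]])}
jig [(array([464., 347.]), 0.61)]
jig_lid [(array([476., 324.]), 0.62)]
lid_hole [(array([478., 325.]), 0.57), (array([197., 197.]), 0.16)]
base_hole [(array([465., 346.]), 0.73), (array([478., 325.]), 0.69)]
lock_pin [(array([216., 207.]), 0.6)]
short_pin [(array([199., 200.]), 0.42)]
pin_stand [(array([209., 220.]), 0.92)]
vial [(array([454., 361.]), 0.91)]
hinge [(array([465., 349.]), 0.93)]
spring_ring []
top {'vertical_fov': 54.536333237633336, 'cx': 323.60708183178855, 'cy': 238.55892410471282, 'extrinsics': array([[-0.02748727, -0.99960531,  0.00580352, -0.00750578],
       [ 0.98449044, -0.02606439,  0.17349125, -0.47881525],
       [-0.17327151,  0.01048231,  0.98481831, -1.11435893],
       [ 0.        ,  0.        ,  0.   
[... 425 characters left out ...]
os': array([ 1.29300183e+00,  2.40633336e-01,  4.97733387e-03,  1.33520593e+00,
       -3.84510113e-05,  1.57077206e+00]), 'dq': array([ 1.42055721e-03,  8.48165803e-05,  1.04347744e-03, -3.82433030e-04,
        4.18679148e-04, -3.93250237e-04]), 'effort': array([-5.36636453e-04, -3.72223735e+01,  2.52694362e+01,  1.48015351e-03,
        8.18795638e-05, -3.63920094e-06]), 'tool_pos': array([0.13712483, 0.48081492, 0.23928113]), 'tcp_rot': array([ 1.44986623e-05,  1.38439050e-01,  9.90370955e-01, -3.51465545e-05]), 'wrist_force': array([-0.32275064,  0.29051275, -0.1511764 ]), 'torque': array([-0.01527561,  0.06145675,  0.01062516]), 'grip_force': 0.0, 'finger_gap': 0.08569803960565847} 0.008
```

Run:
```python
import cv2
a=cv2.imread("pics/top0.png"); b=cv2.imread("pics/scene0.png")
x=cv2.resize(a[170:320,160:360],(800,600),interpolation=2)
# left: stand crop & jig crop both cameras, mosaic
def c(i,x0,y0,w,h): return cv2.resize(i[y0:y0+h,x0:x0+w],(400,300),interpolation=2)
m=cv2.vconcat([cv2.hconcat([c(a,400,180,120,90),c(a,160,215,120,90)]),cv2.hconcat([c(b,400,280,133,100),c(b,150,160,133,100)])])
cv2.imwrite("pics/m0.png",m)
```

```text
(no output)
```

View pics/scene0.png

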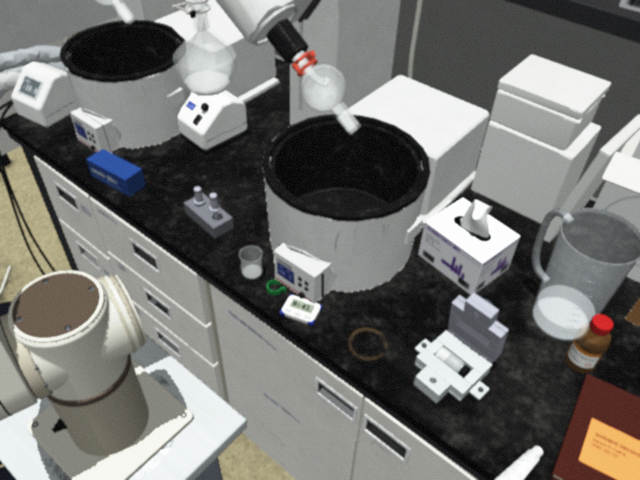

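View pics/m0.png

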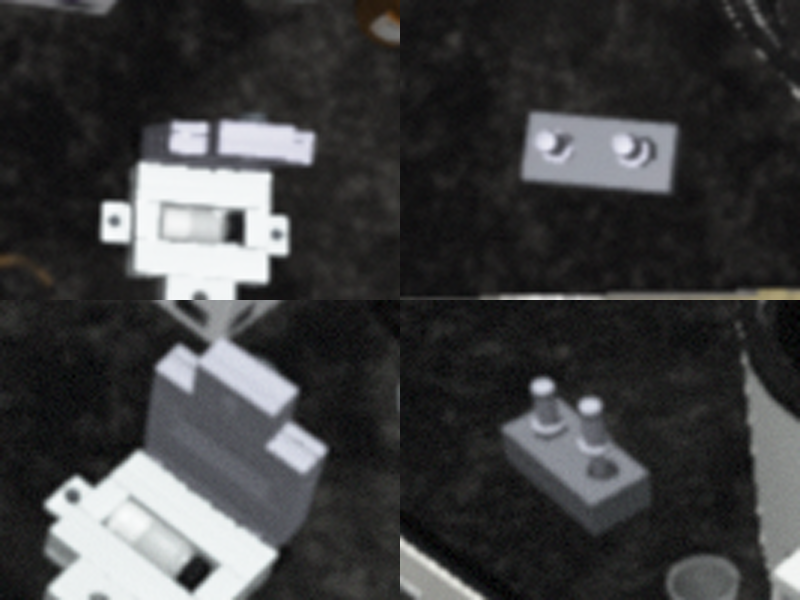

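The lid is upright at the +x side of the jig, with the vial in its pocket. The pins stand at top-view (204,258) and (228,258). The right one has its collar higher, so it looks like the longer one. I'll check that with geometry.

Run:
```python
from h import *
def t(u,v,x0,y0): return (x0+u/400*120, y0+v/300*90)
print("stand top corners")
S=np.array([atz("top",t(u-400,v,160,215),.03) for u,v in[(530,112),(678,125),(671,192),(521,180)]]);print(S.round(4)); sc=S.mean(0);print(sc,np.linalg.norm(np.diff(S,axis=0),axis=1))
print("jig")
J=np.array([atz("top",t(u,v,400,180),.026) for u,v in[(137,163),(271,172),(268,283),(135,275),(200,296)]]);print(J.round(4),J[:4].mean(0),np.linalg.norm(np.diff(J[:4],axis=0),axis=1))
e=S[1]-S[0]+S[2]-S[3]; e/=np.linalg.norm(e); print("stand yaw", np.arctan2(-e[0]*-1,-e[1]), e)
for s in(-1,1):
  for n,zc,zt in(("short",.038,.072),("long",.058,.092)):
    P=sc+s*.03*e
    for c in("top","scene"): print("right" if s>0 else "left",n,c,"collar",proj(c,[P[0],P[1],zc]).round(1),"top",proj(c,[P[0],P[1],zt]).round(1),"hole",proj(c,[P[0],P[1],.03]).round(1))
print("lid hole cand");
for th in(1.15,1.3,1.45):print(th)
```

```text
stand top corners
[[0.4633 0.291  0.03  ]
 [0.4505 0.1803 0.03  ]
 [0.4004 0.1854 0.03  ]
 [0.4124 0.2967 0.03  ]]
[0.43165654 0.23837944 0.03      ] [0.11141723 0.0503795  0.11195864]
jig
[[ 0.4982 -0.3185  0.026 ]
 [ 0.4885 -0.4198  0.026 ]
 [ 0.4041 -0.4103  0.026 ]
 [ 0.4128 -0.3109  0.026 ]
 [ 0.3957 -0.3585  0.026 ]] [ 0.45089346 -0.36488886  0.026     ] [0.10176514 0.08499945 0.09972793]
stand yaw -0.11089794595697236 [-0.11067078 -0.99385712  0.        ]
left short top collar [207.2 259.2] top [203.8 257.4] hole [208.  259.6]
left short scene collar [198.7 201.1] top [196.8 189.1] hole [199.1 203.9]
left long top collar [205.2 258.1] top [201.7 256.2] hole [208.  259.6]
left long scene collar [197.6 194.1] top [195.6 181.8] hole [199.1 203.9]
right short top collar [231.4 261.2] top [228.7 259.5] hole [232.  261.6]
right short scene collar [215.3 215. ] top [213.7 202.9] hole [215.7 217.7]
right long top collar [229.8 260.2] top [227.1 258.4] hole [232.  261.6]
right long scene collar [214.3 207.9] top [212.7 195.6] hole [215.7 217.7]
lid hole cand
1.15
1.3
1.45
```

The longer pin is the right one, at about (0.428, 0.209). The jig centre is about (0.451, -0.365) with yaw about -0.09. Before moving I'll check the clutter behind the lid.

View pics/top0.png

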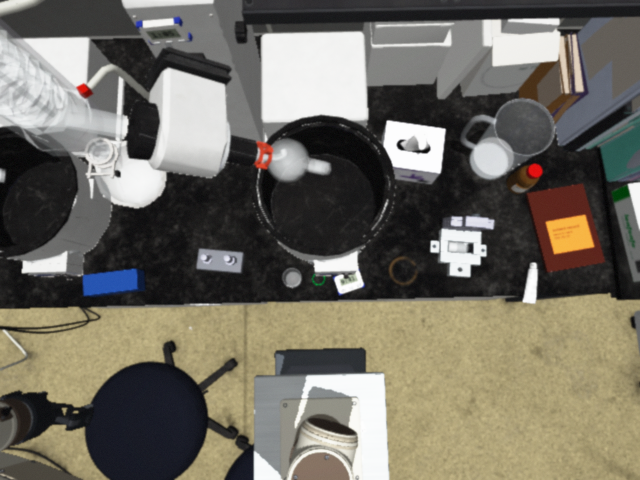

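Run:
```python
from h import *
print("tissue bottom corners (scene)",atz("scene",(424,253),0).round(3),atz("scene",(463,287),0).round(3),atz("scene",(517,250),0).round(3))
print("jug base",atz("scene",(562,335),0).round(3))
print("bath front bottom scene",atz("scene",(355,292),0).round(3),"box",atz("scene",(320,300),0).round(3),atz("scene",(410,260),0).round(3))
# lid angle fit: outer top corners of lug
ya=np.array([.0926,.9957,0]);xa=np.array([.9957,-.0926,0]);c=np.array([.4509,-.3649,0])
H=c+.058*xa+[0,0,.026]
m=lambda u,v:(400+u/3,280+(v-300)/3)
obs=[m(222,340),m(298,384),m(195,360),m(275,417)]  # lug end: outer/left.. 
for th in np.arange(1.1,1.5,.05):
    d=-np.cos(th)*xa+np.array([0,0,np.sin(th)]);n=np.sin(th)*xa+np.array([0,0,np.cos(th)])
    print(round(th,2),[proj("scene",H+.12*d+o*n+s*.025*ya).round(0).tolist() for o,s in((.022,1),(.022,-1),(0,1),(0,-1))])
print(np.round(obs))
```

```text
tissue bottom corners (scene) [ 0.662 -0.172  0.   ] [ 0.634 -0.282  0.   ] [ 0.8   -0.316  0.   ]
jug base [ 0.653 -0.482  0.   ]
bath front bottom scene [ 0.482 -0.128  0.   ] box [ 0.421 -0.089  0.   ] [ 0.626 -0.161  0.   ]
1.1 [[463.0, 304.0], [489.0, 321.0], [455.0, 314.0], [480.0, 332.0]]
1.15 [[465.0, 301.0], [491.0, 319.0], [457.0, 311.0], [483.0, 329.0]]
1.2 [[468.0, 299.0], [494.0, 316.0], [459.0, 308.0], [485.0, 326.0]]
1.25 [[470.0, 296.0], [496.0, 314.0], [462.0, 306.0], [487.0, 324.0]]
1.3 [[472.0, 294.0], [498.0, 311.0], [464.0, 303.0], [490.0, 321.0]]
1.35 [[474.0, 292.0], [500.0, 309.0], [466.0, 301.0], [492.0, 318.0]]
1.4 [[476.0, 290.0], [502.0, 307.0], [468.0, 298.0], [494.0, 316.0]]
1.45 [[479.0, 288.0], [504.0, 305.0], [471.0, 296.0], [496.0, 314.0]]
[[474. 293.]
 [499. 308.]
 [465. 300.]
 [492. 319.]]
```

The lid sits at about 1.34 rad, and the space behind it is clear to x≈0.63. The tissue box is at y>-0.29. Moving now, passing in front of the bath.

Emit:
carry_out([
  [[27,-30,0],[0,0,0.03],0],
  [[27,-30,0],[0,0,0.03],0],
  [[27,-30,0],[0,0,0.03],0],
  [[27,-30,0],[0,0,0.03],0],
  [[27,-30,0],[0,0,0.03],0],
  [[27,-30,0],[0,0,0.03],0],
  [[0,-45,0],[0,0,0],0],
  [[0,-45,0],[0,0,0],0],
], newtons=40)

```text
clock: 1.9
tool_pos: [0.2996, 0.2094, 0.2392]
tcp_rot: [0.0, 0.049, 0.999, -0.0]
wrist_force: [0.2, -1.2, -0.1]
finger_gap: -0.0001
grip_force: 0.0
```

Emit:
carry_out([
  [[0,-45,0],[0,0,0],0],
  [[0,-45,0],[0,0,0],0],
  [[0,-45,0],[0,0,0],0],
  [[0,-45,0],[0,0,0],0],
  [[0,-45,0],[0,0,0],0],
  [[0,-45,0],[0,0,0],0],
  [[0,-45,0],[0,0,0],0],
  [[0,-45,0],[0,0,0],0],
])

```text
clock: 2.7
tool_pos: [0.2988, -0.1511, 0.2397]
tcp_rot: [0.001, 0.049, 0.999, -0.0]
wrist_force: [0.8, 0.5, -0.1]
finger_gap: -0.0001
grip_force: 0.0
```

Emit:
carry_out([
  [[0,-45,0],[0,0,0],0],
  [[0,-45,0],[0,0,0],0],
  [[0,-45,0],[0,0,0],0],
  [[0,-45,0],[0,0,0],0],
  [[0,-45,0],[0,0,0],0],
  [[20,0,0],[0,0,0],0],
  [[0,0,0],[0,0,0],0],
])

```text
clock: 3.4
tool_pos: [0.3199, -0.3757, 0.2387]
tcp_rot: [0.0, 0.05, 0.999, 0.0]
wrist_force: [0.7, -0.4, 0.5]
finger_gap: -0.0001
grip_force: 0.0
```

Run:
```python
from h import *
o=bot.get_obs(); print(o["tool_pos"]); 
ya=np.array([.0926,.9957,0]);xa=np.array([.9957,-.0926,0]);c=np.array([.4509,-.3649,0])
im=snap("wrist","w1"); b=np.ascontiguousarray(im[:,:,::-1])
for x,y,z in((-.0425,.05,.026),(-.0425,-.05,.026),(.0425,.05,.026),(.0425,-.05,.026),(-.046,0,.026),(-.062,.025,.026),(-.062,-.025,.026)):
    p=proj("wrist",c+x*xa+y*ya+[0,0,z]); print(x,y,p.round(1)); cv2.circle(b,tuple(int(v) for v in p),3,(0,0,255),1)
for n in("base_hole","lid_hole"): print(n,[(np.round(r["centre"],1),atz("wrist",r["centre"],.026).round(4),round(r["score"],2)) for r in bot.recognise("wrist",n)[:3]])
cv2.imwrite("pics/w1m.png",b)
```

```text
[ 0.31993955 -0.3756731   0.23867578]
-0.0425 0.05 [400.6 284.1]
-0.0425 -0.05 [298.  284.6]
0.0425 0.05 [396.2 358. ]
0.0425 -0.05 [300.3 358.5]
-0.046 0 [349.3 281.1]
-0.062 0.025 [375.6 265.8]
-0.062 -0.025 [323.5 266.1]
base_hole [(array([364.9, 294. ]), array([ 0.4202, -0.3457,  0.026 ]), 0.91), (array([330.8, 422.9]), array([ 0.5757, -0.3941,  0.026 ]), 0.38)]
lid_hole [(array([328.4, 422.1]), array([ 0.5746, -0.3963,  0.026 ]), 0.74)]
```

View pics/w1m.png

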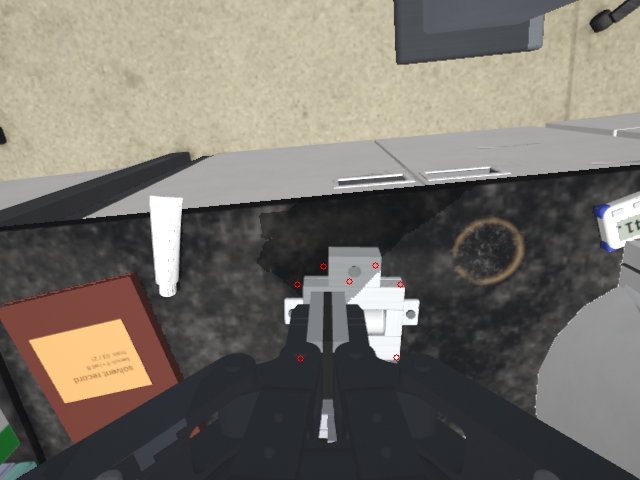

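The wrist view shows the jig with its hole at (354,271), where I predicted (349,281). I'll zoom in to resolve that.

Run:
```python
from h import *
i=cv2.imread("pics/w1.png"); cv2.imwrite("pics/w1z.png",cv2.resize(i[235:335,280:430],(750,500),interpolation=2))
o,d=ray("wrist",(320,240)); print(o,d, bot.camera_params("wrist"))
for uv in ((354,271),(303,278),(403,278)): print(atz("wrist",uv,.026).round(4))
```

```text
[ 0.23661117 -0.36527883  0.3740084 ] [ 0.33344159 -0.04953929 -0.94185137] {'vertical_fov': 62.712647733758715, 'cx': 327.2890372337281, 'cy': 232.33305636819225, 'extrinsics': array([[ 0.09668201,  0.99531415,  0.00152616,  0.34012035],
       [-0.94353055,  0.09213983, -0.31821433,  0.37592143],
       [-0.31686385,  0.02932563,  0.94801757, -0.26888098],
       [ 0.        ,  0.        ,  0.        ,  1.        ]])}
[ 0.3946 -0.3542  0.026 ]
[ 0.3971 -0.404   0.026 ]
[ 0.4066 -0.3075  0.026 ]
```

View pics/w1z.png

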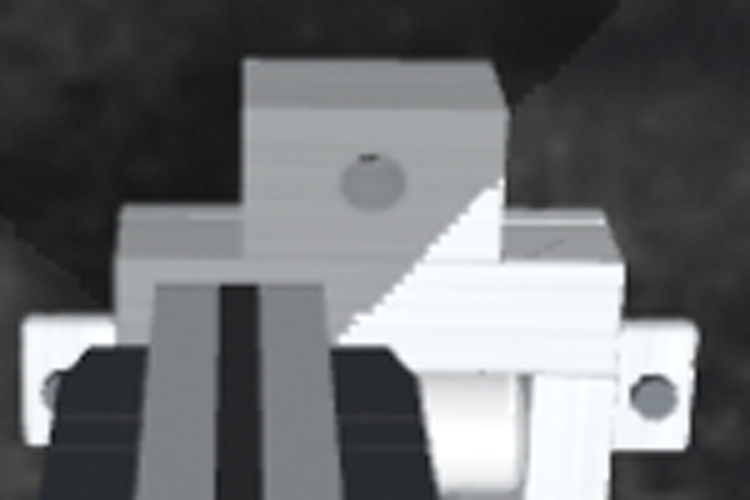

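Run:
```python
from h import *
w=lambda u,v:(280+u/5,235+v/5)
for n,uv,z in(("hole",(373,182),.026),("lugL",(245,107),.026),("lugR",(508,112),.026),("blkL",(117,258),.026),("blkR",(625,262),.026),("lugL0",(245,60),0),("lugR0",(492,62),0),("earR hole",(655,397),.01)):
    print(n,atz("wrist",w(*uv),z).round(4))
print("topcam",ray("top",(0,0))[0])
for uv in((441.1,228.9),(481.3,231.6),(480.4,264.9),(440.5,262.5),(460,268.8)): print(atz("top",uv,.026).round(4))
a=cv2.imread("pics/top0.png");b=cv2.imread("pics/scene0.png")
cv2.imwrite("pics/jz.png",cv2.hconcat([cv2.resize(a[210:285,425:500],(400,400),interpolation=2),cv2.resize(b[330:405,410:485],(400,400),interpolation=2)]))
```

```text
hole [ 0.395  -0.3537  0.026 ]
lugL [ 0.3771 -0.3768  0.026 ]
lugR [ 0.383 -0.327  0.026]
blkL [ 0.4063 -0.4047  0.026 ]
blkR [ 0.4169 -0.3059  0.026 ]
lugL0 [ 0.3774 -0.3766  0.    ]
lugR0 [ 0.3827 -0.3268  0.    ]
earR hole [ 0.4572 -0.298   0.01  ]
topcam [ 0.27809607 -0.00830179  1.1805549 ]
[ 0.4982 -0.3185  0.026 ]
[ 0.4885 -0.4198  0.026 ]
[ 0.4041 -0.4103  0.026 ]
[ 0.4128 -0.3109  0.026 ]
[ 0.3957 -0.3585  0.026 ]
```

View pics/jz.png

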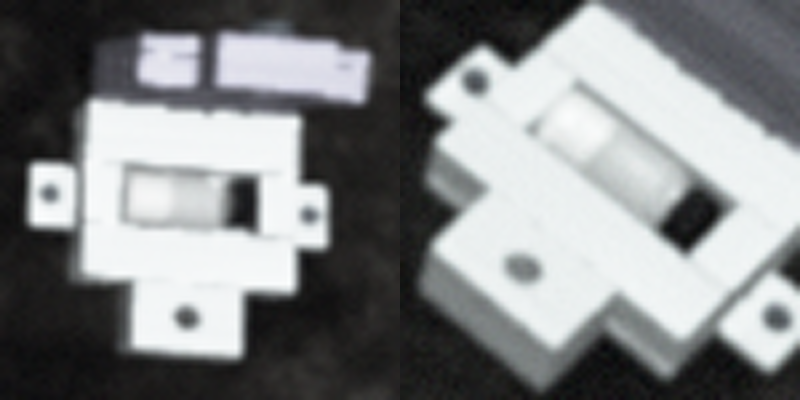

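Run:
```python
from h import *
O={"wrist":(354.6,271.4),"top":(460.06,269.4),"scene":(432.9,380.25)}
for c,uv in O.items(): print(c,atz(c,uv,.026).round(4))
print(tri(O.items()))
t=lambda u,v:(425+u*.1875,210+v*.1875)
for uv in((85,100),(302,115),(297,293),(83,277),(135,280),(243,357),(130,352)): print(atz("top",t(*uv),.026).round(4))
s=lambda u,v:(410+(u-400)*.1875,330+v*.1875)
for uv in((590,5),(685,338),(437,137),(550,350),(433,245)): print("s",atz("scene",s(*uv),.026).round(4))
```

```text
wrist [ 0.395  -0.3537  0.026 ]
top [ 0.3942 -0.3585  0.026 ]
scene [ 0.3958 -0.3576  0.026 ]
[ 0.39374668 -0.35647357  0.02933374]
[ 0.4986 -0.3181  0.026 ]
[ 0.4886 -0.4207  0.026 ]
[ 0.404 -0.411  0.026]
[ 0.4142 -0.3112  0.026 ]
[ 0.4121 -0.3355  0.026 ]
[ 0.3747 -0.3832  0.026 ]
[ 0.3785 -0.3306  0.026 ]
s [ 0.4985 -0.3196  0.026 ]
s [ 0.4078 -0.4095  0.026 ]
s [ 0.4195 -0.3099  0.026 ]
s [ 0.3766 -0.3799  0.026 ]
s [ 0.3843 -0.3316  0.026 ]
```

The pin hole is at about (0.395, -0.357), consistent across the three cameras. Jig yaw is about -0.10 and the hinge is at about (0.4985, -0.367). Next I go over and down behind the lid.

Emit:
carry_out([
  [[45,0,0],[0,0,0],0],
  [[45,0,0],[0,0,0],0],
  [[45,0,0],[0,0,0],0],
  [[45,0,0],[0,0,0],0],
  [[48,3,0],[0,0,0],0],
  [[0,0,-40],[0,0,0],0],
  [[0,0,-43],[0,0,0],0],
  [[0,0,-43],[0,0,0],0],
])

```text
clock: 4.35
tool_pos: [0.5477, -0.37, 0.1127]
tcp_rot: [0.0, 0.048, 0.999, -0.0]
wrist_force: [0.6, -0.8, -0.5]
finger_gap: -0.0
grip_force: 0.0
```

Emit:
carry_out([
  [[-14,1,2],[0,0,0],0],
  [[-13,1,2],[0,0,0],0],
  [[-10,1,0],[0,0,0],0],
  [[-10,1,0],[0,0,0],0],
  [[-12,1,-3],[0,0,0],0],
  [[-12,1,-3],[0,0,0],0],
])

```text
clock: 4.95
tool_pos: [0.4763, -0.3648, 0.1125]
tcp_rot: [0.001, 0.048, 0.999, -0.0]
wrist_force: [2.8, 0.8, -1.9]
finger_gap: 0.0004
grip_force: 1.4
```

Emit:
carry_out([
  [[-10,1,-6],[0,0,0],0],
  [[-11,1,-7],[0,0,0],0],
  [[-8,1,-9],[0,0,0],0],
  [[-8,1,-10],[0,0,0],0],
])

```text
clock: 5.35
tool_pos: [0.4387, -0.3615, 0.0808]
tcp_rot: [0.001, 0.049, 0.999, -0.001]
wrist_force: [0.6, 0.3, 1.2]
finger_gap: -0.0002
grip_force: 0.7
```

Emit:
carry_out([
  [[-5,0,-10],[0,0,0],0],
  [[-5,1,-10],[0,0,0],0],
  [[0,0,-4],[0,0,0],0],
  [[0,0,-3],[0,0,0],0],
])

```text
clock: 5.75
tool_pos: [0.4277, -0.36, 0.0556]
tcp_rot: [-0.001, 0.049, 0.999, -0.0]
wrist_force: [-15.1, 9.7, 42.7]
finger_gap: 0.0002
grip_force: 21.4
```

The lid bottomed out at tip height about 48 mm, so it is shut. I'll retreat and look at it.

Emit:
carry_out([
  [[0,0,3],[0,0,0],0],
  [[0,0,30],[0,0,0],0],
  [[0,0,45],[0,0,0],0],
  [[-40,3,45],[0,0,0],0],
  [[-45,3,20],[0,0,0],0],
  [[-10,2,10],[0,0,0],0.6],
  [[0,0,0],[0,0,0],0.6],
])

```text
clock: 6.45
tool_pos: [0.3405, -0.3532, 0.1993]
tcp_rot: [0.001, 0.05, 0.999, -0.001]
wrist_force: [-0.3, -0.7, -0.2]
finger_gap: 0.0282
grip_force: 0.0
```

Run:
```python
from h import *
o=bot.get_obs(); print(o["tool_pos"],o["finger_gap"]); snap("wrist","w2")
for n,z in(("lid_hole",.052),("spring_ring",.056)): print(n,[(np.round(r["centre"],1),atz("wrist",r["centre"],z).round(4),round(r["score"],2)) for r in bot.recognise("wrist",n)[:3]])
print(proj("wrist",[.395,-.357,.056]))
```

```text
[ 0.34050381 -0.35323084  0.19929588] 0.028222022866643517
lid_hole [(array([329. , 323.3]), array([ 0.4312, -0.3597,  0.052 ]), 0.98)]
spring_ring [(array([327.1, 291. ]), array([ 0.3995, -0.3578,  0.056 ]), 0.81)]
[327.51880173 285.64940103]
```

View pics/w2.png

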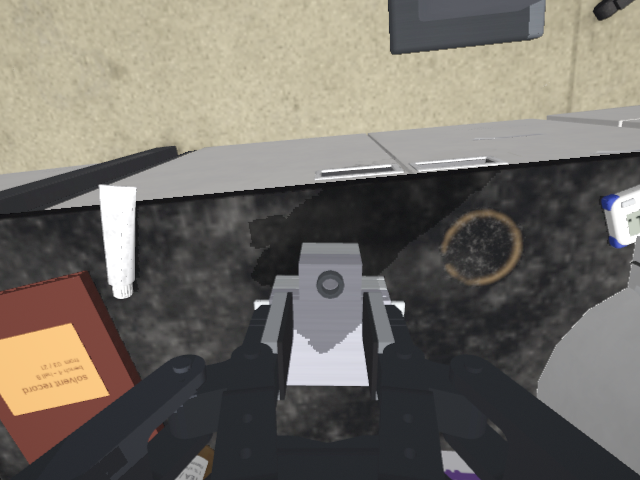

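The lid is shut, with the ring at pixel (330,284). I'll fit the ring centre, then travel to the pin.

Run:
```python
from h import *
g=cv2.cvtColor(cv2.imread("pics/w2.png"),cv2.COLOR_BGR2GRAY)[264:304,310:350]
th,b=cv2.threshold(g,0,255,cv2.THRESH_BINARY_INV+cv2.THRESH_OTSU); print(th)
n,l,s,c=cv2.connectedComponentsWithStats(b)
for i in range(1,n): print(s[i],c[i]+[310,264],atz("wrist",c[i]+[310,264],.056).round(4))
for k in range(12,30,2): print(g[k,8:33])
```

```text
107.0
[  6   6  28  29 506] [329.79051383 284.00197628] [ 0.3938 -0.3551  0.056 ]
[111  65  66  67  71  79  83  83  83  82  82  81  81  81  81  82  82  81
  80  77  69  65  65  75 114]
[63 65 71 77 79 80 80 79 80 81 82 88 92 85 82 79 79 79 79 79 80 76 68 64
 88]
[ 71  79  81  81  80  79  85 104 119 120 120 121 121 121 121 119 115  97
  80  78  78  78  79  76  77]
[ 78  80  80  80  86 107 115 117 118 119 119 119 119 119 118 118 117 115
 111 100  78  77  78  79  74]
[ 77  77  77  77  93 124 116 117 118 119 120 120 121 121 119 119 117 116
 116 117  79  77  77  77  77]
[ 79  79  77  71  70 103 125 118 117 118 118 118 118 118 117 117 117 121
 121  89  64  73  79  78  78]
[ 78  78  79  75  64  64  73 105 128 125 122 122 121 122 122 122 120  77
  64  64  66  77  78  79  81]
[78 79 79 79 73 66 65 66 66 66 66 66 66 67 65 66 66 65 66 69 78 79 79 78
 90]
[111  82  78  79  79  78  73  67  67  67  67  67  67  67  67  67  67  68
  77  80  79  78  79  84 110]
```

Emit:
carry_out([
  [[-40,0,30],[0,0,0],1],
  [[0,45,10],[0,0,0],1],
  [[0,45,0],[0,0,0],1],
  [[0,45,0],[0,0,0],1],
  [[0,45,0],[0,0,0],1],
  [[0,45,0],[0,0,0],1],
  [[0,45,0],[0,0,0],1],
  [[0,45,0],[0,0,0],1],
])

```text
clock: 7.4
tool_pos: [0.3011, -0.0356, 0.2368]
tcp_rot: [-0.001, 0.049, 0.999, 0.0]
wrist_force: [1.2, 0.3, 0.5]
finger_gap: 0.0853
grip_force: 0.0
```

Emit:
carry_out([
  [[0,45,0],[0,0,0],1],
  [[0,45,0],[0,0,0],1],
  [[0,45,0],[0,0,0],1],
  [[0,45,0],[0,0,0],1],
  [[0,45,0],[0,0,0],1],
  [[0,22,0],[0,0,0],1],
  [[20,0,0],[0,0,0],1],
  [[0,0,0],[0,0,0],1],
])

```text
clock: 8.2
tool_pos: [0.322, 0.2114, 0.2362]
tcp_rot: [-0.001, 0.047, 0.999, -0.001]
wrist_force: [0.0, -0.4, -0.4]
finger_gap: 0.0855
grip_force: 0.0
```

Run:
```python
from h import *
o=bot.get_obs(); print(o["clock"],o["tool_pos"],o["tcp_rot"].round(3),o["finger_gap"]); snap("wrist","w3")
for n,z in(("lock_pin",.074),("short_pin",.054),("pin_stand",.03)): print(n,[(np.round(r["centre"],1),atz("wrist",r["centre"],z).round(4),round(r["score"],2)) for r in bot.recognise("wrist",n)[:3]])
print(proj("wrist",[.4283,.2086,.092]),proj("wrist",[.4283,.2086,.054]))
```

```text
8.2 [0.32201836 0.21135233 0.23619564] [-0.001  0.047  0.999 -0.001] 0.08552884317693552
lock_pin [(array([340. , 323.3]), array([0.4208, 0.2112, 0.074 ]), 0.61)]
short_pin [(array([403.6, 316.8]), array([0.432 , 0.2688, 0.054 ]), 0.78)]
pin_stand [(array([364.3, 295.4]), array([0.4198, 0.2356, 0.03  ]), 0.62)]
[339.07479611 342.6629198 ] [337.91153832 318.53496321]
```

View pics/w3.png

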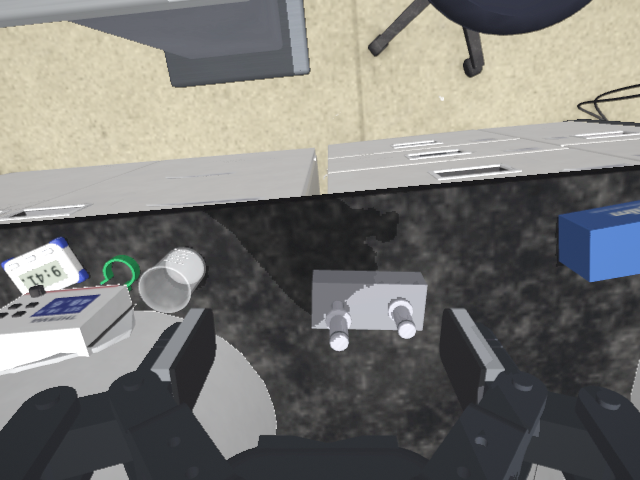

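The longer pin's head top is at (339.5,341.5), which gives (0.427, 0.209). The short pin is at +y. I'll use a partly opened gripper so the finger clears the short pin.

Emit:
carry_out([
  [[35,0,-20],[0,0,0],0.45],
  [[35,-1,-20],[0,0,0],0.45],
  [[35,-1,-20],[0,0,0],0.45],
  [[0,0,-25],[0,0,0],0.45],
  [[0,0,0],[0,0,0],0.45],
], newtons=60)

```text
clock: 8.9
tool_pos: [0.4238, 0.2054, 0.1493]
tcp_rot: [-0.004, 0.05, 0.999, -0.002]
wrist_force: [-0.6, -0.1, 0.1]
finger_gap: 0.0382
grip_force: 0.0
```

Run:
```python
from h import *
o=bot.get_obs(); print(o["clock"],o["tool_pos"],o["tcp_rot"].round(3),o["finger_gap"]); im=snap("wrist","w4")
cv2.imwrite("pics/w4z.png",cv2.resize(im[240:480,160:480,::-1],(800,600)))
for n in("lock_pin","short_pin"): print(n,[(np.round(r["centre"],1),round(r["score"],2)) for r in bot.recognise("wrist",n)[:3]])
print(proj("wrist",[.427,.209,.092]),o["tool_pos"])
```

```text
8.9 [0.42375507 0.2053674  0.14928142] [-0.004  0.05   0.999 -0.002] 0.038190926345202464
lock_pin [(array([338.2, 257.4]), 0.91)]
short_pin [(array([431.1, 251.1]), 0.94)]
[330.05371912 263.33679154] [0.42375507 0.2053674  0.14928142]
```

View pics/w4z.png

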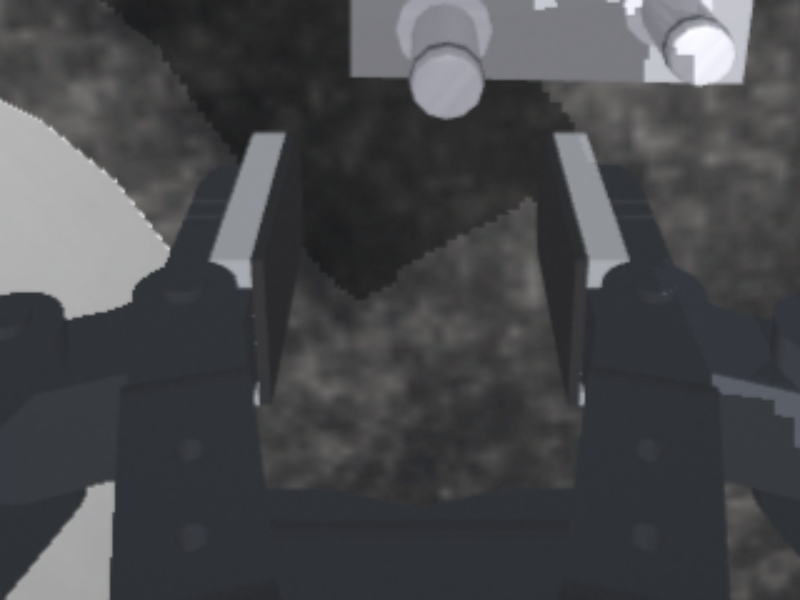

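Emit:
carry_out([
  [[0,0,0],[0,0,0],0.45],
  [[0,0,0],[0,0,0],0.45],
])

```text
clock: 9.25
tool_pos: [0.4263, 0.2078, 0.1542]
tcp_rot: [0.001, 0.049, 0.999, 0.001]
wrist_force: [0.1, 0.1, -0.0]
finger_gap: 0.0382
grip_force: 0.0
```

Run:
```python
from h import *
o=bot.get_obs(); print(o["tool_pos"],o["tcp_rot"].round(4)); im=snap("wrist","w5")
print([(np.round(r["centre"],1),round(r["score"],2)) for r in bot.recognise("wrist","lock_pin")[:3]])
g=cv2.cvtColor(im,cv2.COLOR_RGB2GRAY)
c=cv2.HoughCircles(cv2.GaussianBlur(g,(3,3),0)[240:310,300:380],cv2.HOUGH_GRADIENT,1,20,param1=80,param2=12,minRadius=11,maxRadius=17)
for k in (c[0] if c is not None else []):
    uv=k[:2]+[300,240]; print(uv,k[2],atz("wrist",uv,.092).round(4))
print("w3 head",end=" ")
t=o["tool_pos"]
print(proj("wrist",[t[0],t[1],.092]))
```

```text
[0.42628579 0.20778331 0.15415586] [1.200e-03 4.860e-02 9.988e-01 7.000e-04]
[(array([332.9, 249.1]), 0.94)]
[332.5 264.5] 13.8 [0.4285 0.2108 0.092 ]
w3 head [326.54800306 261.22056503]
```

Emit:
carry_out([
  [[2,3,-28],[0,0,0],0.45],
  [[0,0,-25],[0,0,0],0.45],
  [[0,0,-20],[0,0,0],0.45],
  [[0,0,-11],[0,0,0],0.45],
  [[0,0,0],[0,0,0],0.45],
])

```text
clock: 9.85
tool_pos: [0.4268, 0.2099, 0.0675]
tcp_rot: [-0.001, 0.049, 0.999, -0.001]
wrist_force: [-0.4, 0.3, -0.5]
finger_gap: 0.0384
grip_force: 0.0
```

Emit:
carry_out([
  [[0,0,0],[0,0,0],0.1],
  [[0,0,0],[0,0,0],0.1],
  [[0,0,0],[0,0,0],0],
  [[0,0,0],[0,0,0],0],
  [[0,0,0],[0,0,0],0],
])

```text
clock: 10.35
tool_pos: [0.4289, 0.2108, 0.0698]
tcp_rot: [0.001, 0.049, 0.999, 0.001]
wrist_force: [-0.4, 0.3, 5.5]
finger_gap: 0.0144
grip_force: 58.5
```

Emit:
carry_out([
  [[0,0,10],[0,0,0],0],
  [[0,0,15],[0,0,0],0],
  [[0,0,30],[0,0,0],0],
  [[0,0,40],[0,0,0],0],
  [[-20,0,40],[0,0,0],0],
  [[-40,0,15],[0,0,0],0],
  [[-40,0,0],[0,0,0],0],
  [[-28,-20,0],[0,0,0],0],
], newtons=80)

```text
clock: 11.15
tool_pos: [0.2982, 0.1909, 0.2195]
tcp_rot: [0.0, 0.048, 0.999, 0.001]
wrist_force: [0.6, -0.0, -0.6]
finger_gap: 0.0138
grip_force: 78.2
```

Emit:
carry_out([
  [[0,-45,0],[0,0,0],0],
  [[0,-45,0],[0,0,0],0],
  [[0,-45,0],[0,0,0],0],
  [[0,-45,0],[0,0,0],0],
  [[0,-45,0],[0,0,0],0],
  [[0,-45,0],[0,0,0],0],
  [[0,-45,0],[0,0,0],0],
  [[0,-45,0],[0,0,0],0],
])

```text
clock: 11.95
tool_pos: [0.2991, -0.1714, 0.2191]
tcp_rot: [0.0, 0.049, 0.999, -0.0]
wrist_force: [1.4, 0.0, -0.1]
finger_gap: 0.0137
grip_force: 78.2
```

Emit:
carry_out([
  [[0,-45,0],[0,0,0],0],
  [[0,-45,0],[0,0,0],0],
  [[0,-45,0],[0,0,0],0],
  [[0,-45,0],[0,0,0],0],
  [[0,0,0],[0,0,0],0],
  [[0,0,0],[0,0,0],0],
])

```text
clock: 12.55
tool_pos: [0.2992, -0.3498, 0.2181]
tcp_rot: [-0.001, 0.05, 0.999, 0.001]
wrist_force: [-1.1, 1.1, -0.9]
finger_gap: 0.0135
grip_force: 78.4
```

Run:
```python
from h import *
o=bot.get_obs(); print(o["clock"],o["tool_pos"],o["tcp_rot"].round(4),o["finger_gap"],o["grip_force"],o["wrist_force"]); im=snap("wrist","w6")
for n in("lock_pin","spring_ring"):print(n,[(np.round(r["centre"],1),atz("wrist",r["centre"],.056).round(4),round(r["score"],2)) for r in bot.recognise("wrist",n)[:3]])
t=o["tool_pos"]
for dz in (.06,.016,0,-.02):print(dz,proj("wrist",t-[0,0,dz]).round(1))
```

```text
12.55 [ 0.29918094 -0.34980298  0.21814139] [-7.000e-04  4.990e-02  9.988e-01  1.000e-03] 0.013500677551449567 78.41516733169556 [-1.05835358  1.10792028 -0.89660108]
lock_pin [(array([329.2, 324.7]), array([ 0.4008, -0.3559,  0.056 ]), 0.87)]
spring_ring []
0.06 [323.5 261.4]
0.016 [322.7 301.1]
0 [322.3 320.9]
-0.02 [321.7 351.8]
```

View pics/w6.png

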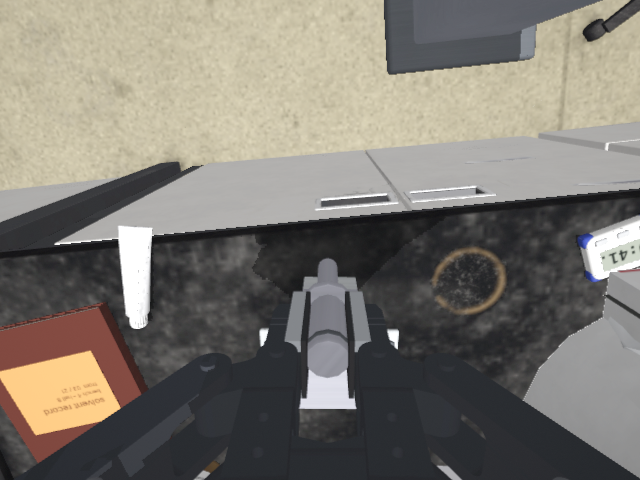

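The pin is gripped upright with its tip at (327.5,265), a uniform offset of about 2 mm from the calibration. I'll hover over the ring, then compare tip and ring directly.

Emit:
carry_out([
  [[30,-2,0],[0,0,0],0],
  [[35,-3,-10],[0,0,0],0],
  [[30,-2,-30],[0,0,0],0],
  [[0,0,-30],[0,0,0],0],
  [[0,0,-20],[0,0,0],0],
  [[0,0,0],[0,0,0],0],
  [[0,0,0],[0,0,0],0],
  [[0,0,0],[0,0,0],0],
])

```text
clock: 13.5
tool_pos: [0.3958, -0.357, 0.1306]
tcp_rot: [0.001, 0.049, 0.999, -0.001]
wrist_force: [-0.2, -0.6, -0.5]
finger_gap: 0.0138
grip_force: 78.4
```

Run:
```python
from h import *
o=bot.get_obs(); print(o["clock"],o["tool_pos"],o["tcp_rot"].round(4)); im=snap("wrist","w7"); t=o["tool_pos"]
s=snap("scene","s7"); tp=snap("top","t7")
for c in("wrist","scene","top"): print(c,"tip",proj(c,t-[0,0,.06]).round(1),"ring",proj(c,[.3945,-.357,.056]).round(1))
p=proj("scene",[.3945,-.357,.056]).astype(int)
a=cv2.resize(im[210:310,280:380,::-1],(400,400),interpolation=2)
b=cv2.resize(s[p[1]-50:p[1]+20,p[0]-35:p[0]+35,::-1],(400,400),interpolation=2); print("scene origin",p-[35,50])
cv2.imwrite("pics/m7.png",cv2.hconcat([a,b]))
```

```text
13.5 [ 0.39583964 -0.35696986  0.13058198] [ 0.0013  0.0485  0.9988 -0.001 ]
wrist tip [327.3 262.8] ring [327.  250.5]
scene tip [437.  365.3] ring [435.1 370.8]
top tip [464.8 266.7] ring [463.1 268. ]
scene origin [400 320]
```

View pics/m7.png

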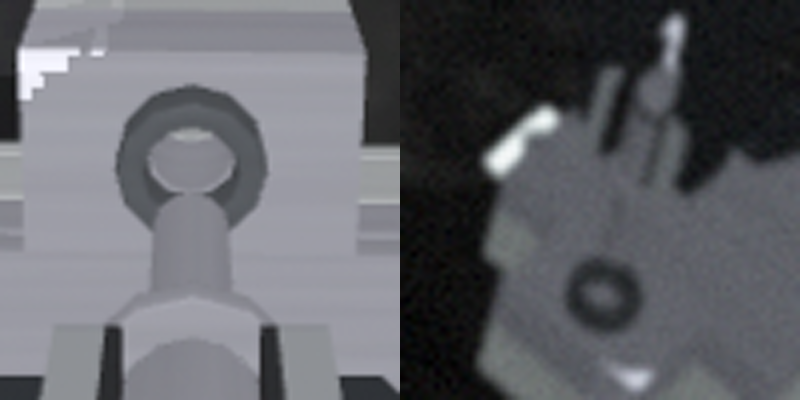

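Tip and ring agree in column (both about 328), and the ring is at (0.3945, -0.357) in both the wrist and scene views. I shift -1 mm in x and insert, watching force.

Emit:
carry_out([
  [[-1,0,-6],[0,0,0],0],
  [[0,0,-6],[0,0,0],0],
  [[0,0,-6],[0,0,0],0],
  [[0,0,-6],[0,0,0],0],
  [[0,0,0],[0,0,0],0],
])

```text
clock: 14.15
tool_pos: [0.394, -0.3566, 0.1035]
tcp_rot: [-0.0, 0.049, 0.999, 0.0]
wrist_force: [1.8, -0.1, -2.2]
finger_gap: 0.0138
grip_force: 78.4
```

Emit:
carry_out([
  [[0,0,-6],[0,0,0],0],
  [[0,0,-6],[0,0,0],0],
  [[0,0,-6],[0,0,0],0],
  [[0,0,-6],[0,0,0],0],
  [[0,0,0],[0,0,0],0],
])

```text
clock: 14.65
tool_pos: [0.3942, -0.3566, 0.0798]
tcp_rot: [0.0, 0.049, 0.999, 0.0]
wrist_force: [3.0, -1.0, -3.1]
finger_gap: 0.0135
grip_force: 78.4
```

Emit:
carry_out([
  [[0.5,0,-4],[0,0,0],0],
  [[0,0,-4],[0,0,0],0],
  [[0,0,-2],[0,0,0],0],
  [[0,0,-2],[0,0,0],0],
  [[0,0,0],[0,0,0],0],
])

```text
clock: 15.15
tool_pos: [0.3944, -0.3567, 0.069]
tcp_rot: [0.0, 0.049, 0.999, -0.0]
wrist_force: [0.1, 1.3, 3.7]
finger_gap: 0.0138
grip_force: 78.6
```

Emit:
carry_out([
  [[0,0,-2],[0,0,0],0],
  [[0,0,-1],[0,0,0],0],
  [[0,0,0],[0,0,0],0],
  [[0,0,0],[0,0,0],0],
])

```text
clock: 15.55
tool_pos: [0.3944, -0.3567, 0.0668]
tcp_rot: [0.0, 0.049, 0.999, -0.0]
wrist_force: [-1.7, 1.9, 8.2]
finger_gap: 0.0134
grip_force: 79.7
```

Emit:
carry_out([
  [[0,0,-1],[0,0,0],0],
  [[0,0,-1],[0,0,0],0],
  [[0,0,0],[0,0,0],0],
  [[0,0,0],[0,0,0],0],
])

```text
clock: 15.95
tool_pos: [0.3945, -0.3568, 0.0666]
tcp_rot: [0.001, 0.049, 0.999, -0.001]
wrist_force: [-4.5, 3.9, 20.5]
finger_gap: 0.0137
grip_force: 81.0
```

The push bottomed out at the expected height: tip about 7 mm at 20 N. I'll let it settle and hand in.

Emit:
carry_out([
  [[0,0,0],[0,0,0],0],
  [[0,0,0],[0,0,0],0],
  [[0,0,0],[0,0,0],0],
  [[0,0,0],[0,0,0],0],
])

```text
clock: 16.35
tool_pos: [0.3945, -0.3568, 0.0666]
tcp_rot: [0.001, 0.049, 0.999, -0.001]
wrist_force: [-3.2, 4.2, 19.3]
finger_gap: 0.0137
grip_force: 81.0
```

Run:
```python
from h import *
o=bot.get_obs(); print(o["tool_pos"],o["wrist_force"],o["grip_force"]); print(bot.sign_off())
```

```text
[ 0.39450774 -0.35679927  0.06656099] [-3.18285112  4.23142371 19.34861661] 80.98680853843689
the job is handed in; nothing more can be done
None
```

The job is handed in with no verdict returned: by force and height readings the lid is shut and the longer pin is fully in, still gripped (81 N) and pressed down (about 19 N), but I viewed 11 pictures, one over the limit of 10.

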